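Hook the filter cassette under the lip of the fume-extractor intake and swing it home

TASK

Fit the mesh filter cassette into the intake box of the fume extractor: take it by its black grip, hook its slotted tongue under the steel retaining lip with the opposite edge held up, feel sideways for the hidden stud that must enter the slot and push in gently to the stop, then swing the raised edge down until the cassette lies flat and fully home, and let go. The stud is set differently each time, so search with a light touch and do not force the cassette; leave the other things on the bench where they lie.

Things in the scene. Friction and masses are not known exactly. Their poses are not given: they have to be found in the camera images.
- filter_grip (a point): Point in the middle of the upright black grip of the filter cassette, 34 mm above the cassette's underside, 10 mm below the grip's top. The grip is a bar 12 mm thick (x), 44 mm long (y), 36 mm high above the frame: take it across the 12 mm. Axes are the cassette's: z up out of the mesh, x from the tongue edge to the opposite, plain edge. Tongue tip at x = -75 mm, plain edge at x = +55 mm from here.
- filter: The mesh filter cassette: aluminium frame 100 x 94 x 8 mm with a thin tongue along its -x edge (30 mm long, 76 mm wide, 4 mm thick, flush with the underside); 130 mm long over all. In the middle of the tongue's front edge an open slot, 15 mm wide (y), 16 mm deep. Origin: middle of the underside of the outline; axes as at filter_grip. 0.2 to 0.42 kg. Starts flat on the bench, tongue towards the robot.
- filter_tongue (a point): Middle of the lower front edge of the cassette's tongue, at the slot's mouth, 75 mm in -x and 34 mm in -z from filter_grip; axes of the cassette.
- intake_box: Grey low sheet-steel box fixed to the bench, 196 x 132 x 48 mm, a dark hose stub 28 mm out of its far side. Origin: centre of its underside, z up, x from the side with the steel lip (robot's side) to the far side. Open on top; flat perforated floor at z = 30 mm; side walls inside at y = +-60 mm, 42 mm high; far wall 36 mm high. Stop face at x = -66.5 mm, end strip at +66.5 mm.
- lip_edge (a point): Middle of the lower edge of the steel lip: x = -48, y = 0, z = 43.5 mm in the box; axes of the box. The lip covers x = -98 to -48 mm, its underside 13.5 mm above the floor. Under it a stud 12 mm wide (y), 11 mm high, front face at x = -54, its middle anywhere from y = -9 to +9 mm: not reported, find it by feel. Only with the stud in its slot can the tongue go on to the stop.
- seat_floor (a point): Centre of the box's floor (z = 30 mm); axes of the box. On the floor the stop, 8 mm high, under the lip, and the end strip, 7 mm high, 50 mm wide, opposite, 133 mm apart: the cassette lies flat only between them. To hook in, hold it tilted 0.15 to 0.25 rad, plain edge up, tongue close above the floor, and move towards -x. Tongue against the stud: 12 mm short of the stop. Both are rigid.
- spanner_13: Bystander: combination spanner, 25 x 165 x 8 mm, lying beside the intake box on its left (box +y) side. Origin at the middle of its underside. Leave it.
- nut_m20: Bystander: hex nut, 30 x 34 x 16 mm, near the cassette's tongue. Origin at the middle of its underside. Leave it.
- bolt_m16: Bystander: hex bolt, 29 x 72 x 26 mm, lying to the left of the cassette. Origin at the middle of its underside. Leave it.
- coupling_24: Bystander: threaded hose coupling, 29 x 33 x 24 mm, standing beyond the cassette. Origin at the middle of its underside. Leave it.
- pliers_2: Bystander: combination pliers with red grips, 70 x 186 x 16 mm, lying at the right end of the bench. Origin at the middle of its underside. Leave it.

How it is judged:
By the outcome, as a careful person would: the job done as asked, in the order asked, and still so for the second after the job is handed in, with the robot touching nothing.
It also fails if it takes over 54 s, if anything falls off the work surface, if the arm or the gripper's body presses on something with over 40 N, if the wrist force passes 120 N, or if a joint passes its speed limit or range.

ROBOT

A 7-joint arm with a two-finger parallel gripper is mounted at the origin on a cart in front of the work surface, level with it; the furniture and walls round the work are solid. World frame = base frame: x ahead of the robot, y to its left, z up, the work surface at z = 0. Lengths are in m, angles in degrees, forces in N, time in s.
With the tool pointing down it reaches from about 0.425 to 0.875 m from the base axis. Payload 8.4 kg.
Tool frame: the origin (TCP) lies at the very end of the fingers, on their centre line; the grasp point (between the pads) lies 19 mm behind it (grip_point_offset is the distance from the TCP to the grasp point, in m); z points along the fingers, y is the line along which they close (so a half turn about z gives the same grasp; the last joint's range is limited). The gripper opens to 87 mm and grips with 3 to 60 N. Pads are 19 mm wide; open, the fingers measure 117 mm over their backs; the gripper's body (75 mm by 190 mm) begins 51 mm behind the grasp point.
Start: joints at [57.399, 19.091, 2.286, 83.961, -0.768, 76.965, -3.352], TCP at [0.294, -0.58, 0.223] pointing down, gripper open.
Joint ranges: [-147.57, 147.57], [-21.85, 119.76], [-74.77, 79.35], [14.55, 137.4], [-85.83, 265.84], [4.83, 119.75], [-152.11, 152.11]. Speed limits (degrees/s): [127.2, 127.2, 159.86, 159.86, 180, 180, 180].

INTERFACE

Orientations are given as a 3x3 rotation matrix whose columns are the frame's x, y, z axes.
In Python, from station import sense, get_image, camera_params, hand_in, grip_point_offset gives the robot as it stands.
- The arm moves only by the tool jog_arm, never from a script. Its argument "steps" is a list of rows, each a list of 4 numbers: the shift along the tool's x, y, z in mm, then the turn about the tool's z in degrees. In form: [[dx, dy, dz, spin], ...]. A call has 1 to 10 rows; each row shifts and turns the commanded pose from where the row before left it, along the tool's axes as they then stand; what a row does not reach is not made up. A row lasts 1/12 s, in which the tool goes at most 41.7 mm and 7.16 degrees, less where a joint would pass 70% of its speed; a pose out of reach is approached as far as the arm can. A call with a gripper value outside its range is refused whole. "gripper" is the finger opening in mm, from 0 to 87, set as the call begins (left out, the last holds). The fingers move at their own pace and stop on an object; the grip force is fixed at half the most. Time passes only in rows, so rows that do not move let the fingers close. It gives the time, the measured TCP pose, the force, the opening and the grip force at its end, in the units of the state.
- sense(): the state, without advancing time (a new reading comes with each control period).
- get_image(name): name is "scene" or "top" or "wrist"; returns the picture (480x640x3 uint8, blue, green, red); there is no depth.
- camera_params(name): a dict with "fx", "fy", "cx", "cy" (pixels), "rvec" (rotation vector, rad) and "tvec" (3), from world to camera coordinates, as OpenCV has them; the wrist camera has in their place "tool_from_camera" (4x4, takes a point from camera to tool coordinates, whose origin is the TCP and whose axes are the flange's). Camera axes: x right, y down, z forward; pixel columns grow to the right and rows downward; lengths in m; the calibration is good to about 2 mm. A picture is of the moment at which its call begins: read the wrist's pose just before it. camera_params takes no time and is no camera call.
- hand_in(): hands the job in; it is judged then, once.
The state is a dict: "t": time; "joint_positions": joint angles; "dq": joint speeds; "joint_efforts": joint torques, N m; "eef_pos": TCP position; "tool_rot": TCP orientation; "ft_force": force on the tool from outside, world axes, zero at the start; "ft_torque": the same for the moment, N m; "gripper_width": finger opening in m; "gripper_force": force on a finger pad.
Only numpy, scipy, OpenCV 4.12 (cv2) and the standard library are available. Lean on these libraries where they do the work, as an engineer would, in place of code of your own. Each camera call takes 0.05 s, during which the arm holds its last target. There are 200 camera calls.

## Working session

There is one attempt and no reset: what is moved stays moved. The work goes in short steps, Python scripts to look and compute and a tool call to move; the robot and the scene stay as the last step left them, time stands still between calls to the robot, and variables do not carry over. Pictures are saved under pics/ and viewed, at most 10 in all, crops included, and the job is handed in when it is done.

Besides the shell and the picture viewer there is one more tool, called after ">>>" in YAML: its name, and indented under it one key for each argument. jog_arm: Moves the arm, as the interface text tells. Its arguments: {"type":"object","properties":{"steps":{"type":"array","items":{"type":"array","items":{"type":"number"}}},"gripper":{"type":"number"}},"required":["steps"]}

```bash
mkdir -p pics; cat > h.py <<'E'
import numpy as np, cv2
from station import *
def ray(name,u,v):
    p=camera_params(name); K=np.array([[p['fx'],0,p['cx']],[0,p['fy'],p['cy']],[0,0,1]])
    d=np.linalg.solve(K,[u,v,1.])
    if name=='wrist':
        s=sense(); T=np.array(p['tool_from_camera']); R=np.array(s['tool_rot'])
        return np.array(s['eef_pos'])+R@T[:3,3], R@T[:3,:3]@d
    R=cv2.Rodrigues(np.array(p['rvec'],float))[0]; t=np.array(p['tvec'],float).ravel()
    return -R.T@t, R.T@d
def onz(name,u,v,z):
    o,d=ray(name,u,v); return o+d*(z-o[2])/d[2]
E
python3 - <<'E'
from h import *
for n in('top','scene'): cv2.imwrite(f'pics/{n}0.png',get_image(n))
s=sense(); print({k:np.round(s[k],3).tolist() for k in s}); print(grip_point_offset if not callable(grip_point_offset) else grip_point_offset())
print(camera_params('wrist'))
for n in('top','scene'): print(n,ray(n,320,240),camera_params(n)['fx'])
E
```

```text
{'t': 0.1, 'joint_positions': [57.398, 19.126, 2.286, 84.006, -0.768, 76.965, -3.352], 'dq': [0.061, 0.01, 0.013, -0.075, -0.01, 0.056, -0.133], 'joint_efforts': [0.005, -65.781, 1.34, -40.471, -0.06, 0.041, 0.0], 'eef_pos': [0.294, -0.579, 0.222], 'tool_rot': [[0.892, 0.453, -0.001], [0.453, -0.892, 0.001], [-0.0, -0.001, -1.0]], 'ft_force': [0.313, 0.009, -0.405], 'ft_torque': [-0.028, -0.062, 0.029], 'gripper_force': 0.0, 'gripper_width': 0.087}
0.0187
{'fx': 343.3320133932453, 'fy': 343.3320133932453, 'cx': 321.8540543783187, 'cy': 240.7734762096907, 'tool_from_camera': array([[ 8.08270605e-04, -9.58067797e-01, -2.86540474e-01,
         7.95449387e-02],
       [ 9.99999635e-01,  6.94885897e-04,  4.97390499e-04,
        -3.97115709e-04],
       [-2.77420886e-04, -2.86540771e-01,  9.58068009e-01,
        -1.62566468e-01],
       [ 0.00000000e+00,  0.00000000e+00,  0.00000000e+00,
         1.00000000e+00]])}
top (array([ 0.44800621, -0.01383977,  0.92152309]), array([ 0.07357614, -0.00853469, -0.997371  ])) 437.41702539401274
scene (array([0.1021118 , 0.67265557, 0.96092979]), array([ 0.3443179 , -0.57304231, -0.74368811])) 562.0894099853507
```

View pics/top0.png

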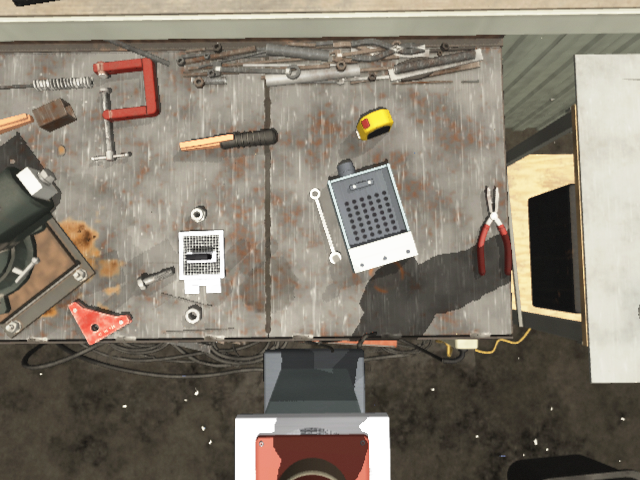

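View pics/scene0.png

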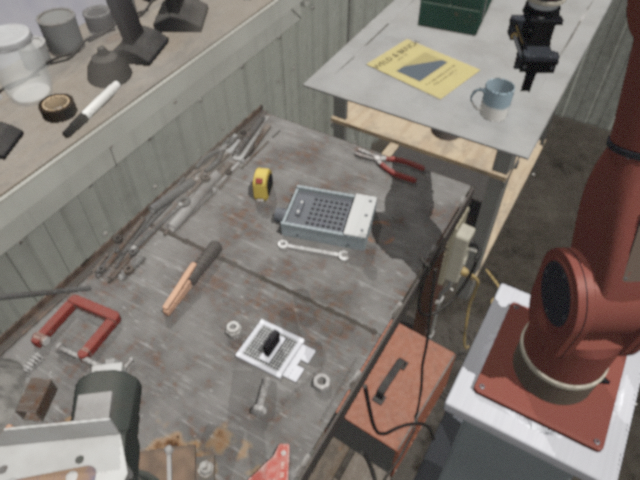

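Top view: the cassette is at about (202,258), with its grip at (199,257) and tongue down at row 291. The box centre is at about (372,218) with the white lip at (382,253). The spanner is at (325,225) and the nut at (193,314). The scene view agrees.

The jog only spins about the tool's z axis, so the tool can't tilt. I'll take the grip across its 44 mm ends, so the cassette can pivot between the pads.

```bash
python3 - <<'E'
from h import *
im=cv2.imread('pics/top0.png'); hsv=cv2.cvtColor(im,cv2.COLOR_BGR2HSV)
def big(m,x0,y0,x1,y1):
    w=np.zeros_like(m); w[y0:y1,x0:x1]=m[y0:y1,x0:x1]
    c=max(cv2.findContours(w,cv2.RETR_EXTERNAL,cv2.CHAIN_APPROX_NONE)[0],key=cv2.contourArea)
    return c,cv2.minAreaRect(c)
def show(n,c,z):
    P=np.array([onz('top',*p,z)[:2] for p in c.reshape(-1,2).astype(float)],np.float32)
    r=cv2.minAreaRect(P*1000); print(n,cv2.minAreaRect(c),'world mm',np.round(r[0],1),np.round(r[1],1),round(r[2],1)); return r
wh=cv2.inRange(hsv,(0,0,195),(180,50,255))
c,_=big(cv2.morphologyEx(wh,cv2.MORPH_CLOSE,np.ones((7,7))),170,222,235,300); show('cass',c,0.006)
c2=c.reshape(-1,2); show('frame',c2[c2[:,1]<277][:,None],0.008)
show('tongue',c2[c2[:,1]>282][:,None],0.004)
dk=cv2.inRange(hsv,(0,0,0),(180,255,50))
m=np.zeros_like(dk);m[248:266,182:216]=dk[248:266,182:216]
c,_=big(cv2.morphologyEx(m,cv2.MORPH_OPEN,np.ones((3,3))),182,248,216,266); show('grip',c,0.044)
c,_=big(wh,340,228,425,280); r=show('lip',c,0.047); print(np.round(cv2.boxPoints(r),0).tolist())
cv2.imwrite('pics/crop.png',np.hstack([cv2.resize(im[220:300,150:250],None,fx=4,fy=4,interpolation=2),cv2.resize(im[150:280,310:425],(354,400))[:320*1]]) if 0 else np.vstack([cv2.resize(im[225:300,150:250],(800,600))]))
E
```

```text
cass ((198.5, 262.0), (51.0, 74.0), 0.0) world mm [472.3 233.4] [154.4 106.7] 0.6
frame ((200.49998474121094, 250.5), (46.99999237060547, 50.99999237060547), -0.0) world mm [496.4 228. ] [ 98.4 106.9] 89.4
tongue ((196.5, 291.0), (16.0, 47.0), 90.0) world mm [411.8 237.8] [98.7 33.3] 89.4
grip ((208.5, 256.0), (4.0, 3.0), 90.0) world mm [483.1 203. ] [8.1 6. ] 0.2
lip ((380.1163024902344, 243.24978637695312), (46.43412780761719, 68.59127807617188), 77.36663818359375) world mm [ 504.7 -141.5] [ 92.9 136.9] 12.0
[[445.0, -84.0], [473.0, -218.0], [564.0, -199.0], [536.0, -65.0]]
```

>>> jog_arm:
  steps:
    - [0, 0, 0, 6.8]
    - [0, 0, 0, 6.8]
    - [0, 0, 0, 6.8]
    - [0, 0, 0, 6.5]
    - [30, -20, 0, 0]
    - [30, -20, 0, 0]
    - [30, -20, 0, 0]
    - [30, -20, 0, 0]
    - [30, -20, 0, 0]
    - [0, -30, 0, 0]

```text
t: 0.93
eef_pos: [0.4495, -0.4469, 0.2208]
tool_rot: [[1.0, 0.005, 0.001], [0.005, -1.0, 0.002], [0.001, -0.002, -1.0]]
ft_force: [-0.7, 2.3, -0.9]
gripper_width: 0.0871
gripper_force: 0.0
```

>>> jog_arm:
  steps:
    - [0, -35, 0, 0]
    - [0, -35, 0, 0]
    - [0, -35, 0, 0]
    - [0, -35, 0, 0]
    - [0, -35, 0, 0]
    - [0, -35, 0, 0]
    - [0, -35, 0, 0]
    - [0, -35, 0, 0]
    - [0, -35, 0, 0]
    - [0, -35, 0, 0]

```text
t: 1.77
eef_pos: [0.4435, -0.0979, 0.2224]
tool_rot: [[1.0, 0.0, -0.0], [0.0, -1.0, -0.0], [-0.0, 0.0, -1.0]]
ft_force: [0.3, 0.5, 1.1]
gripper_width: 0.0872
gripper_force: 0.0
```

```bash
python3 - <<'E'
from h import *
import json
s=sense(); print(s['eef_pos']); json.dump({'eef_pos':list(map(float,s['eef_pos'])),'tool_rot':np.array(s['tool_rot']).tolist()},open('box_pose.json','w'))
cv2.imwrite('pics/box.png',get_image('wrist'))
E
```

```text
[ 0.44350136 -0.0978737   0.22235213]
```

>>> jog_arm:
  steps:
    - [0, -35, 0, 0]
    - [0, -35, 0, 0]
    - [0, -35, 0, 0]
    - [0, -35, 0, 0]
    - [0, -35, 0, 0]
    - [0, -35, 0, 0]
    - [0, -35, 0, 0]
    - [0, -35, 0, 0]
    - [0, -35, 0, 0]
    - [0, 0, 0, 0]

```text
t: 2.65
eef_pos: [0.4424, 0.2224, 0.2227]
tool_rot: [[1.0, 0.008, -0.0], [0.008, -1.0, 0.003], [-0.0, -0.003, -1.0]]
ft_force: [-1.4, 0.1, 0.4]
gripper_width: 0.0874
gripper_force: 0.0
```

```bash
python3 - <<'E'
from h import *
print(sense()['eef_pos'])
cv2.imwrite('pics/cas.png',get_image('wrist'))
E
```

```text
[0.4424413  0.2224079  0.22269081]
```

View pics/box.png

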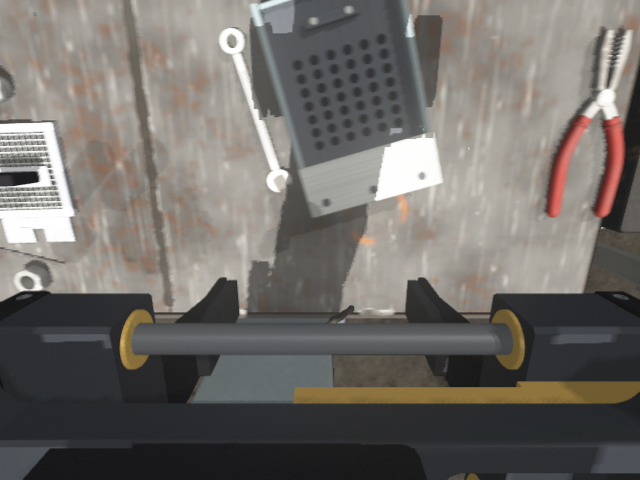

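View pics/cas.png

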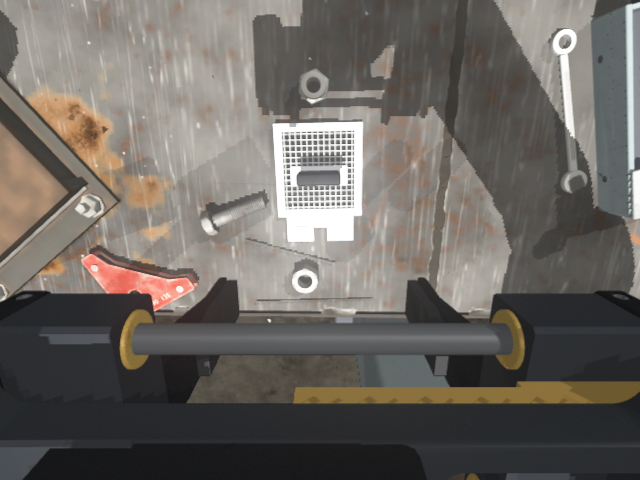

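Cassette picture: the frame corners are (273,123), (362,122), (361,216) and (276,217), and the grip top is centred at about (319,178). Box picture: the lip corners are (299,169), (428,135), (442,182) and (312,217).

```bash
python3 - <<'E'
from h import *
import json, h
f=lambda L,z:np.array([onz('wrist',u,v,z)[:2]*1000 for u,v in L])
P=f([(273,123),(362,122),(361,216),(276,217)],.008); print('frame',P.round(1).tolist(),P.mean(0),[np.linalg.norm(P[i]-P[i-1]) for i in range(4)])
e=(P[0]+P[1]-P[2]-P[3]); print('yaw',np.degrees(np.arctan2(e[1],e[0])))
print('grip',f([(297,178),(341,178),(319,171),(319,186)],.044).round(1).tolist())
print('tongue',f([(287,241),(353,241)],.004).round(1).tolist())
print('nut',f([(304,281)],.016))
S=json.load(open('box_pose.json')); h.sense=lambda:S
P=f([(299,169),(428,135),(442,182),(312,217)],.048); print('lip',P.round(1).tolist(),[np.linalg.norm(P[i]-P[i-1]) for i in range(4)])
for a,b in((1,0),(2,3)): d=P[b]-P[a]; print('yaw',np.degrees(np.arctan2(d[1],d[0]))-90)
m=(P[0]+P[1])/2; print('lip edge mid',m,'lip outer mid',(P[2]+P[3])/2, 'spanner',f([(231,40),(277,180)],.008))
E
```

```text
frame [[536.8, 271.4], [538.4, 179.0], [438.7, 176.0], [436.9, 271.4]] [487.69526896 224.43976029] [np.float64(99.92482650090386), np.float64(92.45330072919732), np.float64(99.73892186902061), np.float64(95.4015626944678)]
yaw 0.8436324747602066
grip [[484.4, 244.6], [484.7, 201.4], [491.3, 223.0], [476.7, 222.9]]
tongue [[407.6, 260.1], [408.2, 183.6]]
nut [[362.79299281 240.11829455]]
lip [[494.2, -75.3], [525.6, -196.8], [481.9, -214.4], [446.9, -87.4]] [np.float64(48.851396595993954), np.float64(125.53820045101654), np.float64(47.140544618648256), np.float64(131.65042579737158)]
yaw 14.500738206291473
yaw 15.414848361744504
lip edge mid [ 509.9184525  -136.02399933] lip outer mid [ 464.39098077 -150.89688636] spanner [[614.319214    -8.56957536]
 [479.01445304 -48.48056337]]
```

>>> jog_arm:
  steps:
    - [20, 0, 0, 0]
    - [20.5, -0.5, 20, 0]
    - [0, 0, 35, 0]
    - [0, 0, 35, 0]
    - [0, 0, 35, 0]
    - [0, 0, 30, 0]
    - [0, 0, 0, 0]
    - [0, 0, 0, 0]
  gripper: 66

```text
t: 3.37
eef_pos: [0.4837, 0.2146, 0.0668]
tool_rot: [[1.0, -0.0, -0.003], [-0.001, -1.0, -0.001], [-0.003, 0.001, -1.0]]
ft_force: [0.1, 1.0, 1.0]
gripper_width: 0.0662
gripper_force: 0.0
```

```bash
python3 - <<'E'
from h import *
s=sense();print(s['eef_pos'],s['gripper_width'])
cv2.imwrite('pics/near.png',get_image('wrist'))
E
```

```text
[0.48371536 0.21459973 0.06675756] 0.06618259310852519
```

View pics/near.png

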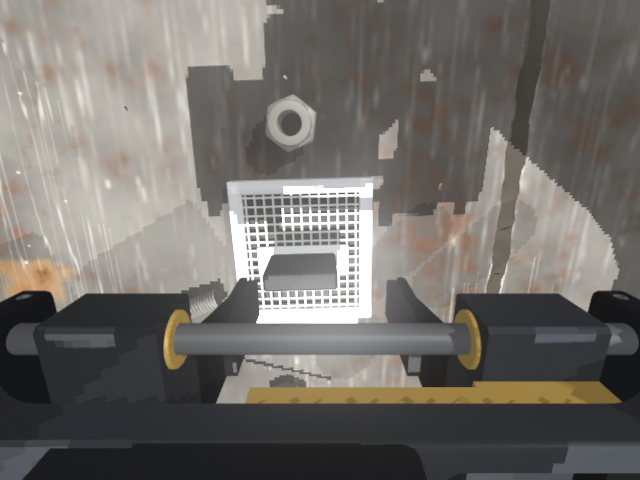

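```bash
python3 - <<'E'
from h import *
s=sense();print(s['eef_pos'])
for u,v in((264,279),(337,278),(300.5,269),(300.5,289)): print(onz('wrist',u,v,.044)*1000)
for u,v in((228,182),(373,179)): print(onz('wrist',u,v,.008)*1000)
E
```

```text
[0.48500736 0.21552987 0.06855393]
[484.86530636 250.10349594  44.        ]
[485.52356833 207.15211338  44.        ]
[491.17434976 228.51332963  44.        ]
[478.46518079 228.73451893  44.        ]
[537.15282147 276.65539198   8.        ]
[539.11276043 183.170306     8.        ]
```

>>> jog_arm:
  steps:
    - [0, -13, 0, -1]
    - [0, 0, 20, 0]
    - [0, 0, 20, 0]
    - [0, 0, 13, 0]
    - [0, 0, 0, 0]
    - [0, 0, 0, 0]

```text
t: 3.92
eef_pos: [0.4848, 0.2296, 0.0154]
tool_rot: [[1.0, 0.018, 0.0], [0.018, -1.0, 0.0], [0.0, -0.0, -1.0]]
ft_force: [0.2, -1.0, 0.9]
gripper_width: 0.0661
gripper_force: 0.0
```

>>> jog_arm:
  steps:
    - [0, 0, 0, 0]
    - [0, 0, 0, 0]
    - [0, 0, 0, 0]
    - [0, 0, 0, 0]
    - [0, 0, 0, 0]
    - [0, 0, 0, 0]
  gripper: 30

```text
t: 4.42
eef_pos: [0.485, 0.2288, 0.0152]
tool_rot: [[1.0, 0.018, 0.001], [0.018, -1.0, -0.0], [0.001, 0.0, -1.0]]
ft_force: [-0.9, -2.4, 6.0]
gripper_width: 0.0434
gripper_force: 30.0
```

>>> jog_arm:
  steps:
    - [0, 0, -15, 0]
    - [0, 0, -30, 0]
    - [0, 0, -30, 0]
    - [0, 0, -30, 0]
    - [0, 0, 0, 0]
    - [0, 0, 0, 0]

```text
t: 4.92
eef_pos: [0.4853, 0.2294, 0.1208]
tool_rot: [[1.0, 0.018, 0.003], [0.018, -1.0, 0.001], [0.003, -0.001, -1.0]]
ft_force: [0.2, -0.2, -2.7]
gripper_width: 0.0438
gripper_force: 30.0
```

>>> jog_arm:
  steps:
    - [-3, 20, 0, 0]
    - [-4, 35, 0, 0]
    - [-5, 35, 0, 0]
    - [-5, 35, 0, 0]
    - [-5, 35, 0, 0]
    - [-5, 35, 0, 0]
    - [-6, 35, 0, 0]
    - [-6, 35, 0, 0]
    - [-8, 35, 0, 0]
    - [-8, 35, 0, 0]

```text
t: 5.75
eef_pos: [0.4335, -0.1084, 0.1178]
tool_rot: [[1.0, 0.018, -0.003], [0.018, -1.0, 0.001], [-0.003, -0.001, -1.0]]
ft_force: [2.0, -0.4, -2.7]
gripper_width: 0.0435
gripper_force: 30.0
```

>>> jog_arm:
  steps:
    - [-7, 30, 0, 0]
    - [-7, 22, 0, 0]
    - [0, 0, 0, -5]
    - [0, 0, 0, -5]
    - [0, 0, 0, -4]
    - [0, 0, 0, 0]
    - [0, 0, 0, 0]
    - [0, 0, 0, 0]

```text
t: 6.42
eef_pos: [0.4218, -0.1589, 0.1186]
tool_rot: [[0.966, 0.257, -0.002], [0.257, -0.966, 0.001], [-0.001, -0.001, -1.0]]
ft_force: [-0.2, -0.3, -2.4]
gripper_width: 0.0437
gripper_force: 30.0
```

```bash
python3 - <<'E'
from h import *
s=sense();print(s['eef_pos'])
cv2.imwrite('pics/box2.png',get_image('wrist'))
E
```

```text
[ 0.42176849 -0.15892222  0.11863571]
```

View pics/box2.png

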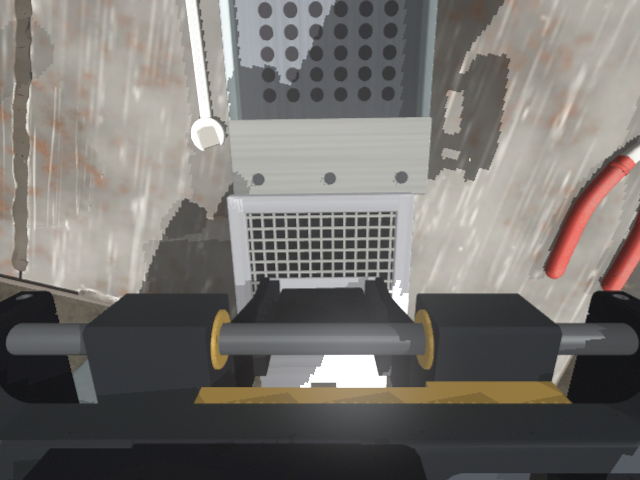

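The lip's front edge runs from (230,121) to (431,118), and the held cassette's plain edge from (229,196) to (411,194). The two are nearly parallel.

```bash
python3 - <<'E'
from h import *
s=sense();R=np.array(s['tool_rot']);p=np.array(s['eef_pos'])
f=lambda u,v,z:(R.T@(onz('wrist',u,v,z)-p)*1000).round(1)
print(p)
print('lip in tool',f(230,121,.048),f(431,118,.048),'world',onz('wrist',330.5,119.5,.048)*1000)
zc=p[2]-.015+.008
print('plain edge in tool',f(229,196,zc),f(411,194,zc))
print('holes',[f(u,v,.048) for u,v in((258,179),(330,178),(402,177))])
E
```

```text
[ 0.42195884 -0.15896211  0.11888955]
lip in tool [ 89.9 -59.5  70.8] [91.9 69.5 70.7] world [ 511.01588273 -140.44537634   48.        ]
plain edge in tool [ 51.9 -46.5   7. ] [53.  43.7  6.9]
holes [array([ 53. , -43.4,  70.9]), array([53.7,  5. , 70.8]), array([54.4, 53.4, 70.8])]
```

>>> jog_arm:
  steps:
    - [3, 6, 10, 0]
    - [0, 0, 20, 0]
    - [0, 0, 16, 0]
    - [0, 0, 0, 0]
    - [0, 0, 0, 0]

```text
t: 6.88
eef_pos: [0.4262, -0.164, 0.0726]
tool_rot: [[0.966, 0.259, -0.002], [0.259, -0.966, 0.001], [-0.002, -0.002, -1.0]]
ft_force: [0.8, 0.1, -2.6]
gripper_width: 0.0438
gripper_force: 30.0
```

>>> jog_arm:
  steps:
    - [0, 0, 3, 0]
    - [0, 0, 2, 0]
    - [0, 0, 2, 0]
    - [0, 0, 2, 0]
    - [0, 0, 1, 0]
    - [0, 0, 0, 0]

```text
t: 7.38
eef_pos: [0.4268, -0.1642, 0.0635]
tool_rot: [[0.966, 0.259, -0.0], [0.259, -0.966, 0.0], [-0.0, -0.0, -1.0]]
ft_force: [0.9, -0.4, -2.5]
gripper_width: 0.0439
gripper_force: 30.0
```

>>> jog_arm:
  steps:
    - [0, 0, 1.5, 0]
    - [0, 0, 1.5, 0]
    - [0, 0, 1, 0]
    - [0, 0, 0, 0]

```text
t: 7.72
eef_pos: [0.4264, -0.1645, 0.0598]
tool_rot: [[0.966, 0.259, -0.001], [0.259, -0.966, -0.0], [-0.001, 0.0, -1.0]]
ft_force: [-5.3, -0.3, 5.0]
gripper_width: 0.0434
gripper_force: 30.0
```

>>> jog_arm:
  steps:
    - [0, 0, 1.5, 0]
    - [0, 0, 1.5, 0]
    - [0, 0, 0, 0]
    - [0, 0, 0, 0]

```text
t: 8.05
eef_pos: [0.4261, -0.1648, 0.0568]
tool_rot: [[0.966, 0.259, -0.001], [0.259, -0.966, -0.001], [-0.001, 0.0, -1.0]]
ft_force: [-5.4, -2.3, 5.7]
gripper_width: 0.0435
gripper_force: 30.0
```

>>> jog_arm:
  steps:
    - [0, 0, 1.5, 0]
    - [0, 0, 1.5, 0]
    - [0, 0, 1, 0]
    - [0, 0, 0, 0]
    - [0, 0, 0, 0]

```text
t: 8.47
eef_pos: [0.4254, -0.1649, 0.0525]
tool_rot: [[0.966, 0.258, -0.003], [0.258, -0.966, -0.0], [-0.003, -0.0, -1.0]]
ft_force: [-7.1, -1.2, 4.8]
gripper_width: 0.0438
gripper_force: 30.0
```

>>> jog_arm:
  steps:
    - [0, 0, -10, 0]
    - [0, 0, -20, 0]
    - [0, 0, -20, 0]
    - [0, 0, 0, 0]
    - [0, 0, 0, 0]
    - [0, 0, 0, 0]

```text
t: 8.97
eef_pos: [0.4267, -0.1641, 0.1022]
tool_rot: [[0.966, 0.259, -0.0], [0.259, -0.966, 0.0], [-0.0, -0.0, -1.0]]
ft_force: [-0.9, 0.7, -3.4]
gripper_width: 0.0437
gripper_force: 30.0
```

```bash
python3 - <<'E'
from h import *
s=sense();print(s['eef_pos'],s['ft_force'],s['ft_torque'])
a=get_image('wrist');b=get_image('scene')
cv2.imwrite('pics/tilt.png',np.hstack([cv2.resize(a[100:460],(400,225)),cv2.resize(b[110:290,250:570],(400,225))]))
cv2.imwrite('pics/tiltw.png',a)
E
```

```text
[ 0.42665524 -0.16406706  0.10220631] [-0.88324888  0.65962521 -3.35884045] [ 0.02809121 -0.00048844 -0.00489962]
```

View pics/tilt.png

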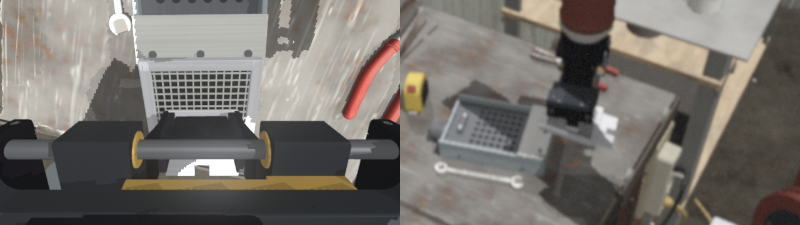

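The pivot worked: the plain edge now looks higher, spanning about x 221 to 419 in full-size pixels against 182 px wide before. I'll put a number on the tilt.

```bash
python3 - <<'E'
from h import *
for n in('box2','tiltw'):
    g=cv2.cvtColor(cv2.imread(f'pics/{n}.png'),cv2.COLOR_BGR2GRAY)
    c=g[150:240,320].astype(int); print(n,'rows150+',c.tolist())
    for r in (195,198,200,203,206,210):
        print(r,'L',g[r,205:250:1].tolist()[::2],'R',g[r,390:435].tolist()[::2])
E
```

```text
box2 rows150+ [180, 182, 182, 183, 182, 180, 177, 175, 175, 175, 176, 177, 180, 180, 180, 181, 180, 178, 178, 181, 182, 181, 179, 177, 177, 179, 181, 182, 181, 180, 163, 156, 173, 180, 182, 181, 181, 179, 177, 176, 177, 177, 177, 155, 147, 169, 183, 189, 189, 188, 191, 193, 192, 190, 191, 189, 188, 185, 184, 183, 182, 175, 146, 154, 160, 162, 177, 173, 163, 159, 160, 160, 160, 160, 160, 160, 150, 171, 179, 164, 155, 153, 153, 153, 152, 153, 153, 150, 163, 176]
195 L [148, 148, 147, 146, 146, 146, 146, 146, 143, 139, 80, 81, 130, 143, 145, 147, 145, 145, 145, 147, 148, 148, 147] R [188, 188, 188, 189, 190, 197, 199, 200, 202, 201, 196, 196, 197, 208, 189, 179, 175, 180, 184, 188, 189, 191, 191]
198 L [145, 145, 143, 143, 143, 142, 143, 144, 107, 79, 80, 172, 215, 207, 205, 195, 195, 195, 194, 190, 189, 190, 190] R [191, 190, 191, 192, 192, 193, 194, 193, 195, 193, 190, 189, 202, 205, 191, 182, 181, 187, 196, 194, 192, 191, 187]
200 L [144, 145, 143, 142, 140, 140, 142, 141, 105, 78, 79, 168, 200, 215, 215, 220, 224, 205, 218, 191, 190, 189, 190] R [194, 194, 196, 196, 194, 194, 195, 1
[... 1987 characters left out ...]
6, 143, 142, 143, 151, 107, 140, 189, 219, 220, 208, 218, 219, 219, 218, 193, 187, 187, 187, 186, 187, 187] R [185, 185, 185, 185, 186, 185, 185, 190, 193, 185, 186, 186, 184, 183, 182, 191, 165, 188, 191, 194, 196, 196, 190]
206 L [106, 104, 141, 141, 145, 126, 83, 90, 164, 212, 217, 198, 214, 219, 218, 214, 197, 185, 185, 185, 185, 185, 184] R [184, 182, 184, 183, 183, 184, 183, 184, 184, 186, 185, 186, 184, 183, 180, 193, 191, 199, 197, 196, 195, 191, 187]
210 L [81, 121, 137, 136, 106, 117, 81, 79, 123, 193, 206, 189, 205, 208, 208, 202, 200, 178, 180, 179, 179, 179, 179] R [180, 180, 180, 180, 180, 181, 181, 182, 185, 186, 185, 185, 185, 182, 182, 185, 203, 202, 196, 192, 189, 188, 187]
```

```bash
python3 - <<'E'
from h import *
p=camera_params('wrist');T=np.linalg.inv(np.array(p['tool_from_camera']))
def pr(x,y,zup): # rel. grip point, up positive
    q=T@[x,y,-zup-18.7e-3 if 0 else -.0187-zup,1]; return p['fx']*q[0]/q[2]+p['cx'],p['fy']*q[1]/q[2]+p['cy']
for th in(0,.15,.2,.25):
    c,s=np.cos(th),np.sin(th)
    for X,Z in((.055,-.026),(.055,-.034)):
        x,z=X*c-Z*s,X*s+Z*c
        print(th,X,Z,np.round([*pr(x,-.047,z),*pr(x,.047,z)],1))
E
```

```text
0 0.055 -0.026 [227.7 189.6 417.8 189.8]
0 0.055 -0.034 [231.8 187.4 413.7 187.6]
0.15 0.055 -0.026 [222.4 185.3 423.2 185.4]
0.15 0.055 -0.034 [226.7 180.7 418.9 180.8]
0.2 0.055 -0.026 [220.5 184.4 425.2 184.5]
0.2 0.055 -0.034 [224.8 178.9 420.8 179.1]
0.25 0.055 -0.026 [218.5 183.8 427.2 183.9]
0.25 0.055 -0.034 [222.9 177.4 422.8 177.6]
```

>>> jog_arm:
  steps:
    - [15, 0, 0, 0]
    - [30, 0, 0, 0]
    - [35, 0, 0, 0]
    - [35, 0, 0, 0]
    - [30, 0, 0, 0]
    - [18, 0, 0, 0]
    - [9, 0, 0, 0]
    - [0, 0, 0, 0]
    - [0, 0, 0, 0]

```text
t: 9.82
eef_pos: [0.5919, -0.1197, 0.1015]
tool_rot: [[0.966, 0.259, -0.002], [0.259, -0.966, 0.0], [-0.002, -0.001, -1.0]]
ft_force: [-0.3, -1.2, -3.7]
gripper_width: 0.0439
gripper_force: 30.0
```

>>> jog_arm:
  steps:
    - [0, 0, 10, 0]
    - [0, 0, 15, 0]
    - [0, 0, 8, 0]
    - [0, 0, 3, 0]
    - [0, 0, 0, 0]
    - [0, 0, 0, 0]

```text
t: 10.32
eef_pos: [0.5928, -0.1199, 0.0668]
tool_rot: [[0.966, 0.259, 0.0], [0.259, -0.966, -0.0], [0.0, 0.0, -1.0]]
ft_force: [0.7, 0.5, -3.4]
gripper_width: 0.0438
gripper_force: 30.0
```

>>> jog_arm:
  steps:
    - [0, 0, 1.5, 0]
    - [0, 0, 1, 0]
    - [0, 0, 1, 0]
    - [0, 0, 0, 0]
    - [0, 0, 0, 0]

```text
t: 10.73
eef_pos: [0.593, -0.1196, 0.0631]
tool_rot: [[0.966, 0.259, 0.0], [0.259, -0.966, 0.0], [0.0, 0.0, -1.0]]
ft_force: [-1.0, 0.4, -2.1]
gripper_width: 0.0438
gripper_force: 30.0
```

>>> jog_arm:
  steps:
    - [0, 0, 1, 0]
    - [0, 0, 1, 0]
    - [0, 0, 0, 0]
    - [0, 0, 0, 0]

```text
t: 11.07
eef_pos: [0.5929, -0.1196, 0.0609]
tool_rot: [[0.966, 0.259, -0.0], [0.259, -0.966, 0.0], [-0.0, -0.0, -1.0]]
ft_force: [-0.1, 0.8, -2.7]
gripper_width: 0.0438
gripper_force: 30.0
```

```bash
python3 - <<'E'
from h import *
s=sense();print(s['eef_pos'],s['ft_force'],s['ft_torque'])
a=get_image('wrist');b=get_image('scene')
cv2.imwrite('pics/in.png',np.hstack([cv2.resize(a,(400,300)),cv2.resize(b[130:280,240:440],(400,300),interpolation=2)]))
E
```

```text
[ 0.59287773 -0.11961222  0.06094099] [-0.06185077  0.84419155 -2.7237245 ] [ 0.00418641 -0.03614948  0.04524786]
```

View pics/in.png

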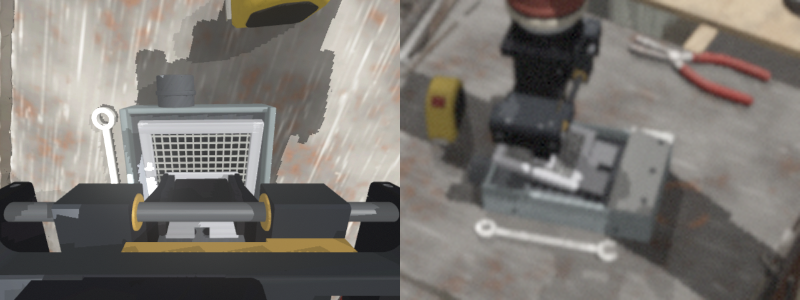

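The cassette sits tilted inside the box, plain edge up at about (203,125) in the left half, with the tongue over the floor. Now I'll slide towards the lip.

>>> jog_arm:
  steps:
    - [-5, 0, 0, 0]
    - [-5, 0, 0, 0]
    - [-4, 0, 0, 0]
    - [-2, 0, 0, 0]
    - [-1, 0, 0, 0]
    - [0, 0, 0, 0]
    - [0, 0, 0, 0]

```text
t: 11.75
eef_pos: [0.5766, -0.124, 0.0612]
tool_rot: [[0.966, 0.259, 0.0], [0.259, -0.966, 0.0], [0.0, 0.0, -1.0]]
ft_force: [0.4, 0.3, -3.0]
gripper_width: 0.044
gripper_force: 30.0
```

>>> jog_arm:
  steps:
    - [-1, 0, 0, 0]
    - [-1, 0, 0, 0]
    - [0, 0, 0, 0]
    - [0, 0, 0, 0]

```text
t: 12.08
eef_pos: [0.5756, -0.1242, 0.0615]
tool_rot: [[0.966, 0.259, 0.002], [0.259, -0.966, 0.0], [0.002, 0.0, -1.0]]
ft_force: [4.0, 0.7, -3.1]
gripper_width: 0.0436
gripper_force: 30.0
```

>>> jog_arm:
  steps:
    - [-1, 0, 0, 0]
    - [-1, 0, 0, 0]
    - [0, 0, 0, 0]
    - [0, 0, 0, 0]

```text
t: 12.42
eef_pos: [0.575, -0.1244, 0.0622]
tool_rot: [[0.966, 0.26, 0.005], [0.26, -0.966, 0.0], [0.005, 0.001, -1.0]]
ft_force: [7.5, 1.5, -2.1]
gripper_width: 0.0434
gripper_force: 30.0
```

>>> jog_arm:
  steps:
    - [1, 0, 0, 0]
    - [0, -1, 0, 0]
    - [0, -1, 0, 0]
    - [0, -1, 0, 0]
    - [0, 0, 0, 0]

```text
t: 12.83
eef_pos: [0.5745, -0.1221, 0.0618]
tool_rot: [[0.966, 0.259, 0.003], [0.259, -0.966, -0.001], [0.003, 0.002, -1.0]]
ft_force: [7.4, 0.2, -2.8]
gripper_width: 0.0436
gripper_force: 30.0
```

>>> jog_arm:
  steps:
    - [0, -1, 0, 0]
    - [0, -1, 0, 0]
    - [0, -1, 0, 0]
    - [0, 0, 0, 0]

```text
t: 13.17
eef_pos: [0.5733, -0.1191, 0.0616]
tool_rot: [[0.966, 0.259, 0.003], [0.259, -0.966, -0.0], [0.002, 0.001, -1.0]]
ft_force: [5.1, 0.3, -3.6]
gripper_width: 0.0437
gripper_force: 30.0
```

>>> jog_arm:
  steps:
    - [0, -1, 0, 0]
    - [0, -1, 0, 0]
    - [0, -1, 0, 0]
    - [0, 0, 0, 0]

```text
t: 13.5
eef_pos: [0.5707, -0.1158, 0.0607]
tool_rot: [[0.966, 0.259, -0.001], [0.259, -0.966, 0.0], [-0.001, -0.001, -1.0]]
ft_force: [-0.8, 0.5, -3.0]
gripper_width: 0.0437
gripper_force: 30.0
```

>>> jog_arm:
  steps:
    - [-1, 0, 0, 0]
    - [-1, 0, 0, 0]
    - [-1, 0, 0, 0]
    - [0, 0, 0, 0]
    - [0, 0, 0, 0]

```text
t: 13.92
eef_pos: [0.5683, -0.117, 0.0611]
tool_rot: [[0.966, 0.259, -0.0], [0.259, -0.966, -0.0], [-0.0, 0.0, -1.0]]
ft_force: [-0.0, 0.2, -3.1]
gripper_width: 0.0438
gripper_force: 30.0
```

>>> jog_arm:
  steps:
    - [-1, 0, 0, 0]
    - [-1, 0, 0, 0]
    - [-1, 0, 0, 0]
    - [0, 0, 0, 0]
    - [0, 0, 0, 0]

```text
t: 14.33
eef_pos: [0.5655, -0.1177, 0.0611]
tool_rot: [[0.966, 0.259, 0.0], [0.259, -0.966, -0.0], [0.0, 0.0, -1.0]]
ft_force: [0.8, 0.9, -2.6]
gripper_width: 0.0435
gripper_force: 30.0
```

>>> jog_arm:
  steps:
    - [-1, 0, 0, 0]
    - [-1, 0, 0, 0]
    - [-1, 0, 0, 0]
    - [0, 0, 0, 0]
    - [0, 0, 0, 0]

```text
t: 14.75
eef_pos: [0.5626, -0.1185, 0.0611]
tool_rot: [[0.966, 0.259, 0.0], [0.259, -0.966, -0.0], [0.0, 0.0, -1.0]]
ft_force: [-0.2, -0.3, -3.1]
gripper_width: 0.0434
gripper_force: 30.0
```

>>> jog_arm:
  steps:
    - [-1, 0, 0, 0]
    - [-1, 0, 0, 0]
    - [0, 0, 0, 0]
    - [0, 0, 0, 0]

```text
t: 15.08
eef_pos: [0.5614, -0.1187, 0.0615]
tool_rot: [[0.966, 0.259, 0.002], [0.259, -0.966, 0.0], [0.002, 0.0, -1.0]]
ft_force: [3.2, 1.6, -2.0]
gripper_width: 0.0435
gripper_force: 30.0
```

>>> jog_arm:
  steps:
    - [0, 0, 1, 0]
    - [0, 0, 1, 0]
    - [0.8, 0, 1.4, 0]
    - [0.9, 0, 1.4, 0]
    - [0, 0, 0, 0]
    - [0, 0, 0, 0]

```text
t: 15.58
eef_pos: [0.5631, -0.1185, 0.0567]
tool_rot: [[0.966, 0.259, 0.001], [0.259, -0.966, -0.0], [0.001, 0.0, -1.0]]
ft_force: [4.1, 1.4, 3.0]
gripper_width: 0.0436
gripper_force: 30.0
```

>>> jog_arm:
  steps:
    - [1, 0, 1.7, 0]
    - [1, 0, 1.8, 0]
    - [0, 0, 0, 0]
    - [0, 0, 0, 0]

```text
t: 15.92
eef_pos: [0.5646, -0.118, 0.0527]
tool_rot: [[0.966, 0.259, 0.001], [0.259, -0.966, -0.0], [0.0, 0.0, -1.0]]
ft_force: [4.9, 1.8, 2.8]
gripper_width: 0.044
gripper_force: 30.0
```

Swinging down smoothly at about 5 N.

>>> jog_arm:
  steps:
    - [1, 0, 1.8, 0]
    - [1, 0, 1.8, 0]
    - [0, 0, 0, 0]
    - [0, 0, 0, 0]

```text
t: 16.25
eef_pos: [0.566, -0.1176, 0.0488]
tool_rot: [[0.966, 0.259, -0.001], [0.259, -0.966, -0.0], [-0.001, -0.0, -1.0]]
ft_force: [4.2, 0.5, 1.2]
gripper_width: 0.0441
gripper_force: 30.0
```

>>> jog_arm:
  steps:
    - [1, 0, 1.8, 0]
    - [0.8, 0, 1.5, 0]
    - [0, 0, 0, 0]
    - [0, 0, 0, 0]

```text
t: 16.58
eef_pos: [0.5673, -0.1172, 0.0454]
tool_rot: [[0.966, 0.259, -0.001], [0.259, -0.966, -0.0], [-0.001, -0.0, -1.0]]
ft_force: [1.9, -1.5, 0.8]
gripper_width: 0.0434
gripper_force: 30.0
```

>>> jog_arm:
  steps:
    - [0, 0, 1, 0]
    - [0, 0, 1, 0]
    - [0, 0, 0, 0]
    - [0, 0, 0, 0]

```text
t: 16.92
eef_pos: [0.5677, -0.1172, 0.0443]
tool_rot: [[0.966, 0.259, -0.0], [0.259, -0.966, -0.0], [-0.0, 0.0, -1.0]]
ft_force: [-1.0, -0.8, 6.9]
gripper_width: 0.0439
gripper_force: 30.0
```

>>> jog_arm:
  steps:
    - [0, 0, -1.5, 0]
    - [0, 0, 0, 0]
    - [0, 0, 0, 0]
    - [0, 0, 0, 0]
    - [0, 0, 0, 0]
  gripper: 62

```text
t: 17.33
eef_pos: [0.5677, -0.1169, 0.0451]
tool_rot: [[0.966, 0.259, -0.001], [0.259, -0.966, 0.0], [-0.0, -0.0, -1.0]]
ft_force: [0.2, -0.7, 0.4]
gripper_width: 0.0613
gripper_force: 0.0
```

>>> jog_arm:
  steps:
    - [0, 0, -10, 0]
    - [0, 0, -20, 0]
    - [0, 0, -25, 0]
    - [-5, 0, -25, 0]
    - [-25, 0, -20, 0]
    - [-25, 0, 0, 0]
    - [-25, 0, 0, 0]
    - [0, 0, 0, 0]
    - [0, 0, 0, 0]
    - [0, 0, 0, 0]

```text
t: 18.17
eef_pos: [0.4913, -0.1376, 0.1461]
tool_rot: [[0.966, 0.259, 0.001], [0.259, -0.966, -0.0], [0.001, 0.0, -1.0]]
ft_force: [1.3, -0.2, 0.7]
gripper_width: 0.0617
gripper_force: 0.0
```

```bash
python3 - <<'E'
from h import *
s=sense();print(s['eef_pos'],s['ft_force'])
a=get_image('wrist')
cv2.imwrite('pics/done.png',a); cv2.imwrite('pics/donec.png',cv2.resize(a[60:360,160:500],(680,600)))
E
```

```text
[ 0.49134888 -0.1375531   0.14605755] [ 1.28383541 -0.19780369  0.66614307]
```

View pics/donec.png

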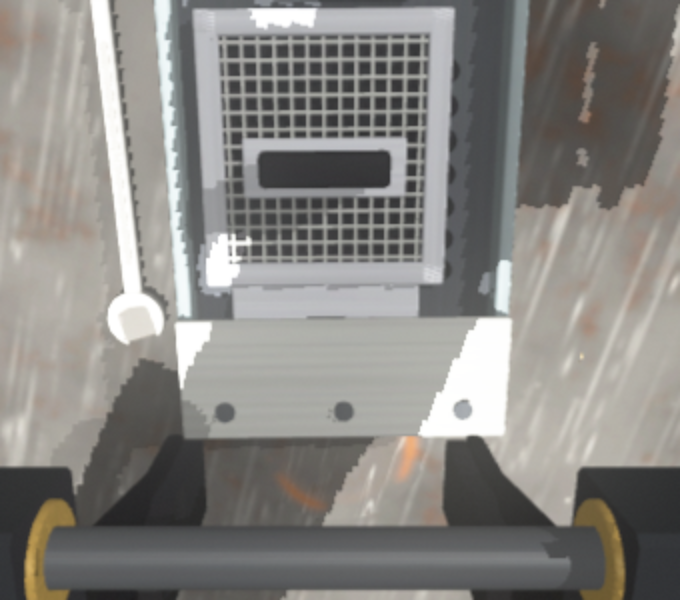

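The cassette is in place with its tongue under the lip. The frame corners in the crop are (194,10), (454,9), (442,283) and (204,286). I'll check that it lies flat and at the stop from these.

```bash
python3 - <<'E'
from h import *
f=lambda u,v,z:onz('wrist',160+u/2,60+v/2,z)*1000
P=[f(*c,.038) for c in((194,10),(454,9),(442,283),(204,286))]
n=np.linalg.norm
print('plain w',n(P[0]-P[1]),'front w',n(P[2]-P[3]),'len',n((P[0]+P[1]-P[2]-P[3])/2))
L=(f(177,319,.048)+f(511,318,.048))/2; print('lip w',n(f(177,319,.048)-f(511,318,.048)))
ex=np.array([.966,.259]); print('frame front box x',((P[2]+P[3])/2-L)[:2]@ex-48,'plain',((P[0]+P[1])/2-L)[:2]@ex-48)
g=(f(257,150,.074)+f(391,188,.074))/2; print('grip box x',(g-L)[:2]@ex-48,'w',n(f(257,170,.074)-f(391,170,.074)))
E
```

```text
plain w 92.69163299814649 front w 94.65612021996121 len 98.9912533236654
lip w 129.76530585501249
frame front box x -36.471598021700814 plain 62.53105671170046
grip box x 8.30726452965137 w 44.076168510861564
```

```bash
python3 -c "
from station import *
print(hand_in())"
```

```text
the job is handed in; nothing more can be done
None
```

I fitted the cassette, let go of it and handed the job in: the last image shows it flat on the box floor at the stop, tongue under the lip and stud in the slot. I held the grip across its 44 mm ends, not the 12 mm you specified, because the jog moves cannot tilt the tool.

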